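# Stack the sample boxes on the shaker and start its timer

## Task

Add the two loose steel sample boxes to the one already on the shaker's platform, making one square, flush-edged pile: the plain flat-lidded box next, and the box with the lid handle on top. Set each box down gently without dropping it, and do not shift the bottom box or disturb the bottle, canister and crucible. Then, with the pile complete, start the shaker: push its sprung timer knob down and turn it clockwise to its stop, and let go so that it springs back up.

Things in the scene. Friction and masses are not known exactly. Their poses are not given: they have to be found in the camera images.
- base_box: Flat closed stainless-steel box, 100 x 60 x 22 mm, flat lid, about 0.3 kg, loose, lying on the shaker's platform: the bottom of the pile. Its origin is the centre of its underside; x along its length, y across its width, z up.
- plain_box: Same closed steel box, 100 x 60 x 22 mm, flat lid without handle, about 0.25 kg, on the bench. Its origin is the centre of its underside; x along its length, y across its width, z up.
- handle_box: Same closed steel box, 100 x 60 x 22 mm, about 0.25 kg, on the bench, with a black plastic bar handle on its lid: the bar is 46 mm long along x, 12 mm wide along y, 6 mm thick, on two feet; its top is 38 mm above the box's underside. Its origin is the centre of its underside; x along its length, y across its width, z up.
- shaker: Laboratory platform shaker, fixed, white, 200 (x) x 300 (y) x 80 mm high. On its -y part stands a 170 x 170 mm platform with a rubber top (see platform), on its +y part the timer knob. The platform does not move. Origin: centre of the underside; it may be turned some degrees on the bench.
- platform (a point): Centre of the platform's rubber top, 100 mm above the bench; axes as the shaker's.
- timer_grip (a point): Middle of the top face of the timer knob's grip bar, on the knob's axis, 121 mm above the bench when up; turns and sinks with the knob; z up. Black disc 50 mm across, 8 mm thick, its top 22 mm below this point; the upright bar on it is 46 mm long along x, 12 mm wide along y, 22 mm high. At off the bar lies along the shaker's x, its white mark to the front (-x).
- timer (a joint): Angle of the timer knob in rad: 0 off (start), grows clockwise seen from above, stop at 1.4. Caught at 0 (0.07 rad play) until the knob is pushed down over 3.5 mm (push it fully down to be sure; forcing it past the catch does not count); must stay pushed until about 0.8 rad, beyond which it may rise and still turns freely. It stays where it is left (light friction, 0.03 N m).
- timer_press (a joint): How far the knob is pushed down, m: 0 up, 0.006 fully down. Return spring: about 1.5 N to start moving, 4.5 N fully down. Springs up by itself (beyond 0.8 rad or at 0).
- canister: Bystander: polished steel canister, 76 mm across, 118 mm high, loose. Origin: centre of the underside.
- crucible: Bystander: white ceramic crucible, 44 mm across, 36 mm high, loose. Origin: centre of the underside.
- bottle: Bystander: amber bottle with a black cap, 56 mm across, 110 mm high, loose. Origin: centre of the underside.
There are look-alikes about, which are no part of the job. Leave any purple look-alike of the handle_box alone. Leave any turquoise look-alike of the plain_box alone.

How it is judged:
By the outcome, as a careful person would: the job done as asked, in the order asked, and still so for the second after the job is handed in, with the robot touching nothing.
It also fails if it takes over 72 s, if anything falls off the work surface, if the arm or the gripper's body presses on something with over 40 N, if the wrist force passes 120 N, or if a joint passes its speed limit or range.

## Robot

A 6-joint arm with a two-finger parallel gripper is mounted at the origin on the work surface. World frame = base frame: x ahead of the robot, y to its left, z up, the work surface at z = 0. Lengths are in m, angles in rad, forces in N, time in s.
With the tool pointing down it reaches from about 0.3 to 0.775 m from the base axis. Payload 14.6 kg.
Tool frame: the origin (TCP) lies midway between the tips of the shut fingers; the grasp point (between the pads) lies 19 mm behind it (tcp_to_grasp is the distance from the TCP to the grasp point, in m); z points along the fingers, y is the line along which they close (so a half turn about z gives the same grasp; the last joint's range is limited). The gripper opens to 94 mm and grips with 3 to 60 N. Pads are 16 mm wide; open, the fingers measure 119 mm over their backs; the gripper's body (75 mm by 177 mm) begins 78 mm behind the grasp point.
Start: joints at [-1.182, 0.3, 1.521, -0, 1.321, -0.067], TCP at [0.242, -0.494, 0.205] pointing down, gripper open.
Joint ranges: [-3.03, 3.03], [-0.79, 2.21], [0.23, 2.52], [-1.04, 4.18], [0, 3.07], [-2.55, 2.55]. Speed limits (rad/s): [2.22, 2.22, 2.57, 3.14, 3.14, 3.14].

## Interface

Orientations are given as [roll, pitch, yaw] about the fixed x, y, z axes, in that order (R = Rz(yaw) Ry(pitch) Rx(roll)).
In Python, from station import * gives the robot as it stands.
- The arm moves only by the tool send_rows, never from a script. Its argument "motion" is a list of rows, each a list of 3 entries, a list of its own where there are three numbers: the shift along the tool's x, y, z in units of 0.03 m (1.0 is 0.03 m), then the turn, a rotation vector about the tool's x, y, z in units of 0.12 rad (1.0 is 0.12 rad), then the opening, from -1 (shut) to 1 (fully open). In form: [[[x, y, z], [rx, ry, rz], grip], ...]. A call has 1 to 12 rows; each row shifts and turns the commanded pose from where the row before left it, along the tool's axes as they then stand; what a row does not reach is not made up. A row lasts 1/10 s, in which the tool goes at most 50 mm and 8.59 degrees, less where a joint would pass 70% of its speed; a pose out of reach is approached as far as the arm can. A call with a number of a shift or a turn outside -1 to 1 is refused whole. A call with a gripper value outside its range is refused whole. The fingers move at their own pace and stop on an object; "squeeze" is the grip in N (left out, the last holds). Time passes only in rows, so rows that do not move let the fingers close. It gives the time, the measured TCP pose, the force, the opening and the grip force at its end, in the units of the state.
- get_obs(): the state, without advancing time (a new reading comes with each control period).
- camera(name): name is "scene" or "top"; returns a dict with "pixels" (480x640x3 uint8, red, green, blue), "depth" (480x640 float32, m along the optical axis (not along the pixel's ray), 0 where there is no reading), "fx", "fy", "cx", "cy" (pixels), "dist" ([k1, k2, p1, p2, k3] as OpenCV has them; the pictures are not rectified), "rvec" (rotation vector, rad) and "tvec" (3), from world to camera coordinates, as OpenCV has them. Camera axes: x right, y down, z forward; pixel columns grow to the right and rows downward; lengths in m; the calibration is good to about 2 mm. A picture is of the moment at which its call begins.
- hand_in(): hands the job in; it is judged then, once.
The state is a dict: "time_s": time; "qpos": joint angles; "joint_vel": joint speeds; "tau": joint torques, N m; "ee_pos": TCP position; "eef_rot": TCP orientation; "force": force on the tool from outside, world axes, zero at the start; "moment": the same for the moment, N m; "grip_width": finger opening in m; "grip_force": force on a finger pad.
Only numpy, scipy, OpenCV 4.12 (cv2) and the standard library are available. Lean on these libraries where they do the work, as an engineer would, in place of code of your own. Each camera call takes 0.05 s, during which the arm holds its last target. There are 200 camera calls.

## Working session

There is one attempt and no reset: what is moved stays moved. The work goes in short steps, Python scripts to look and compute and a tool call to move; the robot and the scene stay as the last step left them, time stands still between calls to the robot, and variables do not carry over. Pictures are saved under pics/ and viewed, at most 11 in all, crops included, and the job is handed in when it is done.

Besides the shell and the picture viewer there is one more tool, called after "Call:" in YAML: its name, and indented under it one key for each argument. send_rows: Moves the arm, as the interface text tells. Its arguments: {"type":"object","properties":{"motion":{"type":"array"},"squeeze":{"type":"number"}},"required":["motion"]}

```bash
mkdir -p pics; ls; cat > h.py <<'E'
from station import *
import numpy as np, cv2
def snap(n,tag):
    c=camera(n); cv2.imwrite(f'pics/{tag}.png',c['pixels'][:,:,::-1]); np.savez(f'pics/{tag}.npz',**c); return c
def load(tag): return dict(np.load(f'pics/{tag}.npz'))
def KD(c): return np.array([[c['fx'],0,c['cx']],[0,c['fy'],c['cy']],[0,0,1.]]),np.array(c['dist'],float)
def ray(c,uv):
    K,D=KD(c); p=cv2.undistortPoints(np.array(uv,float).reshape(-1,1,2),K,D).reshape(-1,2)
    R=cv2.Rodrigues(np.array(c['rvec'],float))[0]; t=np.array(c['tvec'],float).ravel()
    return -R.T@t, np.c_[p,np.ones(len(p))]@R
def atz(c,uv,z):
    o,d=ray(c,uv); return o+d*((z-o[2])/d[:,2])[:,None]
def bydepth(c):
    v,u=np.mgrid[0:480,0:640]; o,d=ray(c,np.c_[u.ravel(),v.ravel()])
    return (o+d*c['depth'].reshape(-1,1)).reshape(480,640,3)
def proj(c,P):
    K,D=KD(c); return cv2.projectPoints(np.array(P,float).reshape(-1,1,3),np.array(c['rvec'],float),np.array(c['tvec'],float),K,D)[0].reshape(-1,2)
E
python3 - <<'E'
from h import *
for n in('scene','top'):
    c=snap(n,n+'0'); o,d=ray(c,[[320,240]]); print(n,o,d,c['fx'])
print(get_obs())
E
```

```text
pics
scene [ 1.32785166 -0.02095574  0.90268836] [[-0.69356831 -0.01485089 -0.72024062]] 548.0949532085106
top [ 0.509005   -0.06177535  1.23681337] [[ 0.0478274  0.0124321 -0.9988288]] 538.6515858419721
{'time_s': 0.1, 'qpos': array([-1.18158094e+00,  3.00390760e-01,  1.52153006e+00,  6.46768923e-06,
        1.32069325e+00, -6.65826943e-02]), 'joint_vel': array([ 0.00072488, -0.00194915, -0.00152259,  0.00049123, -0.0006376 ,
       -0.00060165]), 'tau': array([ 3.32320442e-04, -5.32647943e+01, -3.53284121e+01,  7.08558387e-02,
        2.34676333e-02, -6.13867860e-05]), 'ee_pos': array([ 0.24201523, -0.49362573,  0.20495198]), 'eef_rot': array([-3.14057392e+00, -7.42089507e-05,  4.55796438e-01]), 'force': array([ 0.38190998,  0.38819409, -0.00922914]), 'moment': array([ 0.02731228, -0.01253425,  0.00723819]), 'grip_force': 0.0, 'grip_width': 0.09373683787444777}
```

View pics/scene0.png

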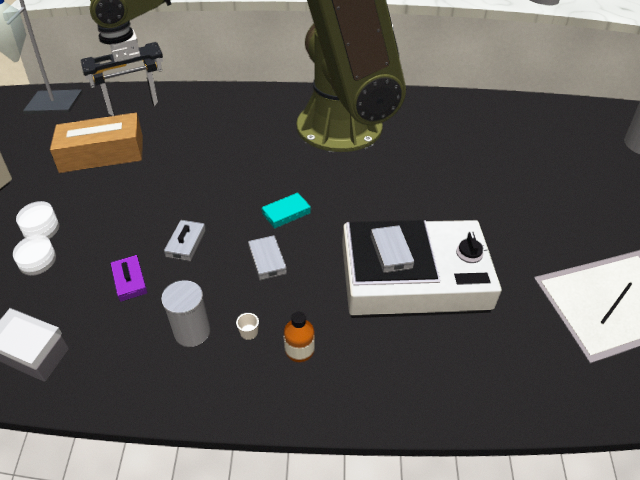

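View pics/top0.png

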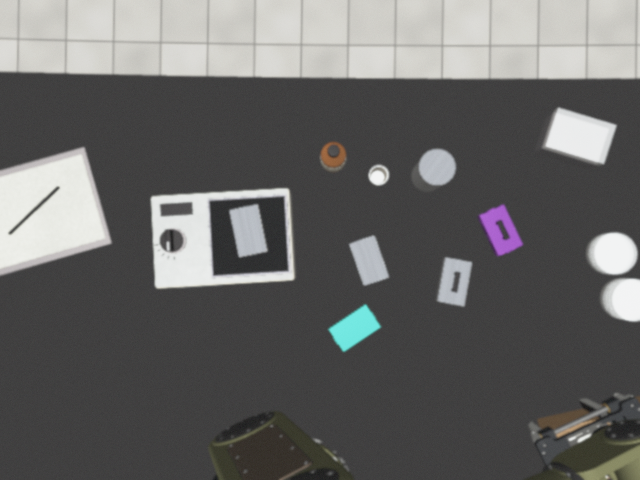

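The scene view shows the steel handle box at (185,240), steel plain box at (267,257) and base box at (392,248), with the knob at (470,248). In the top view they are at (455,282), (369,260), (248,231) and (172,241). For the plain box the candidates are steel (369,260) and turquoise (355,328); for the handle box they are steel (455,282) and purple (501,230). The steel ones fit the description. An enlarged crop will confirm this.

```bash
python3 - <<'E'
from h import *
a=cv2.imread('pics/top0.png')[195:320,330:530]; b=cv2.imread('pics/top0.png')[195:290,150:300]; c=cv2.imread('pics/scene0.png')[205:295,155:305]; d=cv2.imread('pics/scene0.png')[215:305,345:495]
f=lambda i:cv2.resize(i,(400,300 if 0 else int(400*i.shape[0]/i.shape[1])),interpolation=cv2.INTER_CUBIC)
L=np.vstack([f(a),f(c)]);R=np.vstack([f(b),f(d)]);h=min(len(L),len(R))
cv2.imwrite('pics/crop1.png',np.hstack([L[:h],R[:h]]))
t=load('top0');P=bydepth(t)
for n,(u,v) in dict(base=(248,231),plain=(369,260),handle=(443,285),bar=(455,282),bench=(400,330),plat=(220,250),knob=(172,241)).items():
    q=P[v-3:v+4,u-3:u+4].reshape(-1,3); print(n,np.median(q,0).round(4),q[:,2].std().round(4))
s=load('scene0');P=bydepth(s)
for n,(u,v) in dict(base=(392,245),plain=(267,254),handle=(192,232),bench=(230,260),plat=(360,260)).items():
    q=P[v-2:v+3,u-2:u+3].reshape(-1,3); print(n,np.median(q,0).round(4),q[:,2].std().round(4))
E
```

```text
base [0.579  0.1019 0.1215] 0.0021
plain [ 0.5237 -0.1577  0.0213] 0.0023
handle [ 0.4702 -0.3236  0.021 ] 0.0024
bar [ 0.4778 -0.3464  0.0369] 0.0051
bench [ 0.3659 -0.2315 -0.0009] 0.0027
plat [0.5393 0.1637 0.0982] 0.002
knob [0.5565 0.262  0.1127] 0.0091
base [0.5858 0.105  0.1232] 0.0016
plain [ 0.5281 -0.1532  0.0235] 0.0016
handle [ 0.4662 -0.3301  0.0233] 0.1723
bench [ 0.5301 -0.2363  0.0018] 0.0015
plat [0.6079 0.0427 0.1014] 0.0015
```

View pics/crop1.png

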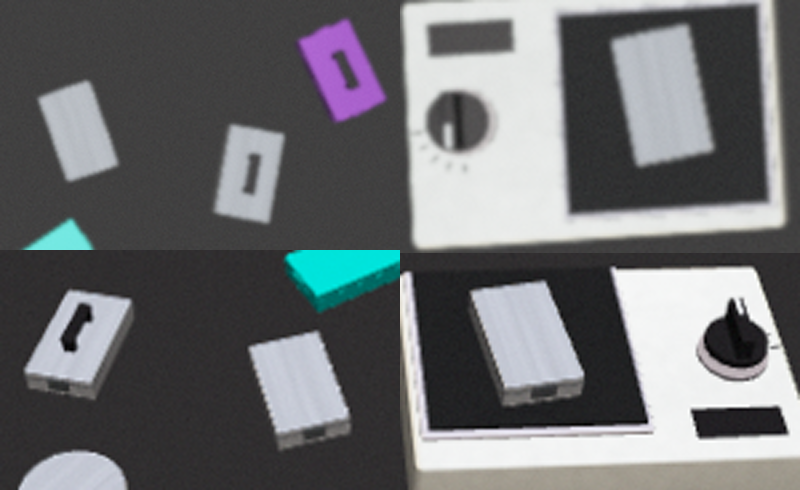

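The crop confirms it: a plain steel box, a steel box with a black handle, and turquoise and purple look-alikes that I leave alone. The depth from both views agrees with the lid heights (0.022 and 0.122). Next I fit the box poses by silhouette in both views.

```bash
cat > fit.py <<'E'
from h import *
from scipy.optimize import minimize
def mask(c,seed,thr=100,lo=0):
    px=c['pixels'].astype(int); m=((px.min(2)>thr)&(px.max(2)-px.min(2)<40)).astype(np.uint8)
    n,l,st,_=cv2.connectedComponentsWithStats(m,connectivity=4); k=l[seed[1],seed[0]]; assert k,seed
    return l==k
def box(p,z0,L=.1,W=.06,H=.022):
    x,y,a=p; s=np.array([[i,j,k] for k in(0,1) for i in(-.5,.5) for j in(-.5,.5)])*[L,W,H]
    R=np.array([[np.cos(a),-np.sin(a)],[np.sin(a),np.cos(a)]]); return np.c_[s[:,:2]@R.T+[x,y],s[:,2]+z0]
def hull(c,X,S=16):
    # soft silhouette, 16x supersampled area
    q=proj(c,X); return cv2.convexHull(q.astype(np.float32)).reshape(-1,2)
def cost(p,c,z0,hm,ctr):
    h=hull(c,box(p,z0)); u0,v0=ctr-40; f=8
    img=np.zeros((80*f,80*f),np.uint8); cv2.fillPoly(img,[np.round(((h-[u0,v0]+.5)*f-.5)*16).astype(np.int32)],255,shift=4)
    r=cv2.resize(img,(80,80),interpolation=cv2.INTER_AREA)/255.
    return ((r-hm)**2).sum()
def target(c,seed,thr):
    # normalised gray, closed holes: 0 outside .. 1 inside
    m=mask(c,seed,thr).astype(np.uint8); cs=max(cv2.findContours(m,cv2.RETR_EXTERNAL,cv2.CHAIN_APPROX_NONE)[0],key=cv2.contourArea)
    hm=np.zeros((480,640),np.uint8); cv2.fillConvexPoly(hm,cv2.convexHull(cs),1)
    ctr=np.array(seed); u,v=ctr-40; return hm[v:v+80,u:u+80].astype(float),ctr
def fit(views,z0,p0):
    T=[(c,)+target(c,s,t) for c,s,t in views]
    f=lambda p:sum(cost(p,c,z0,h,k) for c,h,k in T)
    best=None
    for d in(.01,.004,.002):
        s=np.array([p0]+[np.array(p0)+e for e in np.diag([d,d,d*20])])
        r=minimize(f,p0,method='Nelder-Mead',options=dict(initial_simplex=s,xatol=1e-5,fatol=.01)); p0=r.x
    return r.x,r.fun
E
python3 - <<'E'
from fit import *
t,s=load('top0'),load('scene0')
for n,ts,ss,z,p0 in(('base',(248,231),(392,245),.1,(.58,.103,.2)),('plain',(369,260),(267,254),0,(.525,-.156,.25)),('handle',(443,285),(192,232),0,(.475,-.347,-.15))):
    for nm,V in(('top',[(t,ts,110)]),('scene',[(s,ss,80)]),('both',[(t,ts,110),(s,ss,80)])):
        x,f=fit(V,z,p0); print(n,nm,x.round(4),round(f,1))
# shaker white outline top
m=mask(t,(200,210),150).astype(np.uint8); cs=max(cv2.findContours(m,0,2)[0],key=cv2.contourArea)
r=cv2.minAreaRect(cs); b=cv2.boxPoints(r); print('shaker',r); X=atz(t,b,.08); print(X.round(4))
# platform dark edges
g=t['pixels'].max(2); pl=((g<90)).astype(np.uint8); n,l,st,ce=cv2.connectedComponentsWithStats(pl); k=l[265,225]
cs=max(cv2.findContours((l==k).astype(np.uint8),0,2)[0],key=cv2.contourArea); r=cv2.minAreaRect(cs); print('plat',r, atz(t,cv2.boxPoints(r),.1).round(4))
E
```

```text
base top [0.5808 0.1033 0.2238] 50.4
base scene [0.58   0.107  0.2012] 46.1
base both [0.5808 0.1048 0.2229] 164.4
plain top [ 0.5236 -0.1569  0.3515] 89.8
plain scene [ 0.5236 -0.1542  0.3515] 17.4
plain both [ 0.5238 -0.1555  0.3541] 140.4
handle top [ 0.4791 -0.3504 -0.1629] 50.8
handle scene [ 0.4787 -0.3475 -0.1706] 16.3
handle both [ 0.4783 -0.349  -0.1771] 115.4
shaker ((221.8772735595703, 237.787353515625), (92.83305358886719, 139.3693389892578), 86.56636810302734)
[[0.6547 0.3213 0.08  ]
 [0.6773 0.022  0.08  ]
 [0.4778 0.0066 0.08  ]
 [0.4558 0.3041 0.08  ]]
plat ((248.3172607421875, 235.3931121826172), (73.28507995605469, 73.51996612548828), 86.633544921875) [[0.6428 0.1879 0.1   ]
 [0.6543 0.0325 0.1   ]
 [0.4995 0.0207 0.1   ]
 [0.4881 0.1753 0.1   ]]
```

```bash
cat > plan.py <<'E'
from h import *
from scipy.spatial.transform import Rotation as Ro
def plan(x,y,z,yaw):
    o=get_obs(); R=Ro.from_euler('xyz',o['eef_rot']); 
    T=Ro.from_euler('xyz',[np.pi,0,yaw]); rv=(R.inv()*T).as_rotvec(); d=np.array([x,y,z])-o['ee_pos']
    print('t',round(o['time_s'],2),'ee',o['ee_pos'].round(4),o['eef_rot'].round(4),'w',o['grip_width'].round(4),'F',o['force'].round(1),'q',o['qpos'].round(2))
    print('turn units total',(rv/.12).round(2),'| shift in new tool axes',(T.inv().apply(d)/.03).round(3),'in old',(R.inv().apply(d)/.03).round(3))
E
python3 - <<'E'
from plan import *
t=load('top0'); print(atz(t,[[172.1,240.4]],.099)); s=load('scene0')
plan(.5237,-.1555,.1,.352)
E
```

```text
[[0.55810099 0.26509042 0.099     ]]Traceback (most recent call last):
  File "<stdin>", line 3, in <module>
  File "plan.py", line 6, in plan
    print('t',round(o['time_s'],2),'ee',o['ee_pos'].round(4),o['eef_rot'].round(4),'w',o['grip_width'].round(4),'F',o['force'].round(1),'q',o['qpos'].round(2))
                                                                                       ^^^^^^^^^^^^^^^^^^^^^
AttributeError: 'float' object has no attribute 'round'
```

```bash
sed -i "s/o\['grip_width'\].round(4)/round(o['grip_width'],4)/" plan.py; python3 - <<'E'
from plan import *
plan(.5237,-.1555,.1,.352)
E
```

```text
t 0.1 ee [ 0.242  -0.4936  0.205 ] [-3.1406e+00 -1.0000e-04  4.5580e-01] w 0.0937 F [ 0.4  0.4 -0. ] q [-1.18  0.3   1.52  0.    1.32 -0.07]
turn units total [-0.01 -0.    0.86] | shift in new tool axes [12.7   -7.343  3.498] in old [13.392 -5.984  3.505]
```

Call:
send_rows:
  motion:
    - [[0,0,0],[0,0,0.86],1]
    - [[0.8,-0.46,0.2],[0,0,0],1]
    - [[0.8,-0.46,0.2],[0,0,0],1]
    - [[0.8,-0.46,0.2],[0,0,0],1]
    - [[0.8,-0.46,0.2],[0,0,0],1]
    - [[0.8,-0.46,0.2],[0,0,0],1]
    - [[0.8,-0.46,0.2],[0,0,0],1]
    - [[0.8,-0.46,0.2],[0,0,0],1]
    - [[0.8,-0.46,0.2],[0,0,0],1]
    - [[0.8,-0.46,0.2],[0,0,0],1]
    - [[0.8,-0.46,0.2],[0,0,0],1]
    - [[0.8,-0.46,0.2],[0,0,0],1]
  squeeze: 20

```text
time_s: 1.3
ee_pos: [0.4379, -0.2592, 0.139]
eef_rot: [-3.141, 0.0, 0.353]
force: [0.5, 0.5, -0.2]
grip_width: 0.0938
grip_force: 0.0
```

Call:
send_rows:
  motion:
    - [[0.8,-0.46,0.2],[0,0,0],1]
    - [[0.8,-0.46,0.2],[0,0,0],1]
    - [[0.8,-0.46,0.2],[0,0,0],1]
    - [[0.8,-0.46,0.2],[0,0,0],1]
    - [[0.7,-0.4,0.2],[0,0,0],1]
    - [[0,0,0],[0,0,0],1]
    - [[0,0,0],[0,0,0],1]

```text
time_s: 2.0
ee_pos: [0.5237, -0.1567, 0.1091]
eef_rot: [-3.141, 0.001, 0.354]
force: [-1.0, -0.3, 0.3]
grip_width: 0.0937
grip_force: 0.0
```

```bash
python3 - <<'E'
from plan import *
plan(.5237,-.1555,.003,.352)
E
```

```text
t 2.0 ee [ 0.5237 -0.1567  0.1091] [-3.1411e+00  8.0000e-04  3.5350e-01] w 0.0937 F [-1.  -0.3  0.3] q [-0.36  0.39  1.63 -0.    1.12  0.86]
turn units total [-0.    0.01  0.01] | shift in new tool axes [ 0.013 -0.038  3.538] in old [ 0.016 -0.036  3.538]
```

Call:
send_rows:
  motion:
    - [[0,-0.04,0.7],[0,0,0],1]
    - [[0,0,0.7],[0,0,0],1]
    - [[0,0,0.7],[0,0,0],1]
    - [[0,0,0.7],[0,0,0],1]
    - [[0,0,0.5],[0,0,0],1]
    - [[0,0,0.22],[0,0,0],1]
    - [[0,0,0],[0,0,0],1]

```text
time_s: 2.7
ee_pos: [0.5232, -0.1559, 0.0035]
eef_rot: [-3.141, 0.001, 0.352]
force: [0.7, -0.6, -0.1]
grip_width: 0.0945
grip_force: 0.0
```

Call:
send_rows:
  motion:
    - [[0,0,0],[0,0,0],0.6]
    - [[0,0,0],[0,0,0],0.5]
    - [[0,0,0],[0,0,0],0.4]
    - [[0,0,0],[0,0,0],0.3]
    - [[0,0,0],[0,0,0],0.2]
    - [[0,0,0],[0,0,0],0]
    - [[0,0,0],[0,0,0],-1]
    - [[0,0,0],[0,0,0],-1]

```text
time_s: 3.5
ee_pos: [0.5238, -0.1557, 0.0042]
eef_rot: [3.141, -0.0, 0.353]
force: [-1.1, -0.1, 6.0]
grip_width: 0.0598
grip_force: 20.0
```

```bash
python3 - <<'E'
from fit import *
from plan import *
plan(.5237,-.1555,.003,.352)
t=snap('top','top1'); s=snap('scene','scene1')
a=cv2.imread('pics/top1.png')[200:320,310:430]; b=cv2.imread('pics/scene1.png')[195:315,205:325]
cv2.imwrite('pics/c2.png',np.hstack([cv2.resize(i,(400,400),interpolation=2) for i in (a,b)]))
E
```

```text
t 3.5 ee [ 0.5238 -0.1557  0.0042] [ 3.1412e+00 -4.0000e-04  3.5270e-01] w 0.0598 F [-1.1 -0.1  6. ] q [-0.36  0.54  1.7  -0.    0.9   0.86]
turn units total [ 0.   -0.    0.01] | shift in new tool axes [-0.001 -0.007  0.038] in old [-0.001 -0.007  0.038]
```

View pics/c2.png

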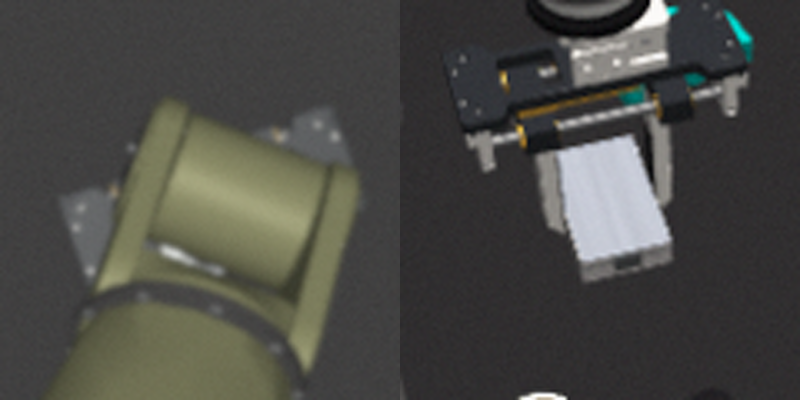

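```bash
cat > edge.py <<'E'
from fit import *
from scipy.optimize import least_squares
from scipy.ndimage import map_coordinates
def efit(views,z0,p,iters=6,lid=True):
    """views: camera dicts. Fit x,y,yaw from the 4 lid edges' gradients."""
    G=[cv2.GaussianBlur(c['pixels'].astype(np.float32).mean(2),(0,0),.7) for c in views]
    p=np.array(p,float)
    for it in range(iters):
        rng=5 if it<2 else 3; obs=[]
        for k,c in enumerate(views):
            B=box(p,z0); h=hull(c,B); q=proj(c,B)
            for i in range(len(h)):
                a,b=h[i],h[(i+1)%len(h)]
                ia,ib=[int(np.argmin(((q-e)**2).sum(1))) for e in(a,b)]
                d=(b-a); L=np.hypot(*d)
                if L<12: continue
                n=np.array([d[1],-d[0]])/L
                if n@((a+b)/2-h.mean(0))<0:n=-n
                o=np.arange(-rng,rng+.01,.25)
                for f in np.linspace(.12,.88,25):
                    m=a+f*d; s=m+o[:,None]*n
                    g=-np.gradient(map_coordinates(G[k],[s[:,1],s[:,0]],order=1)); j=g.argmax()
                    if g[j]<1.5 or j in(0,len(o)-1): continue
                    w=g[max(0,j-3):j+4].clip(0); obs.append((k,ia,ib,f,n,m+n*(o[max(0,j-3):j+4]@w/w.sum())))
        def res(x):
            Q=[proj(c,box(x,z0)) for c in views]
            return [n@((1-f)*Q[k][ia]+f*Q[k][ib]-s) for k,ia,ib,f,n,s in obs]
        r=least_squares(res,p,loss='soft_l1',f_scale=.3,x_scale=[.001,.001,.01]); p=r.x
    return p,np.sqrt(np.median(np.square(res(p)))),len(obs)
E
python3 - <<'E'
from edge import *
t,s=load('top0'),load('scene0')
for n,z,p0 in(('base',.1,(.5808,.1045,.215)),('plain',0,(.5237,-.1555,.352)),('handle',0,(.479,-.349,-.165))):
    for nm,V in(('top',[t]),('scene',[s]),('both',[t,s])):
        x,f,k=efit(V,z,p0); print(n,nm,x.round(4),round(f,2),k)
s1=load('scene1'); f=lambda c:c['pixels'].astype(np.float32).mean(2)[255:283,252:296].copy()
W=np.eye(2,3,dtype=np.float32); print(cv2.findTransformECC(f(s),f(s1),W,cv2.MOTION_EUCLIDEAN))
uv=np.array([[272.,270.]]); 
for i in np.eye(2): print((atz(s,uv+i,.02)-atz(s,uv,.02))*1000)
E
```

```text
base top [0.581  0.1032 0.2204] 0.22 100
base scene [0.5818 0.1046 0.2208] 0.16 76
base both [0.5813 0.1036 0.2185] 0.25 175
plain top [ 0.5239 -0.1575  0.3429] 0.24 100
plain scene [ 0.5243 -0.1539  0.3441] 0.29 100
plain both [ 0.5241 -0.1559  0.3504] 0.5 200
handle top [ 0.4784 -0.3505 -0.1732] 0.54 100
handle scene [ 0.4795 -0.3515 -0.0491] 0.59 86
handle both [ 0.4788 -0.3505 -0.1712] 0.52 199
(0.9950414801476359, array([[ 0.9999467 ,  0.01032373,  0.30907413],
       [-0.01032373,  0.9999467 ,  0.16463432]], dtype=float32))
[[-0.08774189  2.1265215   0.        ]]
[[2.79298817e+00 2.53817176e-01 1.11022302e-13]]
```

Call:
send_rows:
  motion:
    - [[0,0,-0.2],[0,0,0],-1]
    - [[0,0,-0.5],[0,0,0],-1]
    - [[0,0,-0.8],[0,0,0],-1]
    - [[0,0,-0.8],[0,0,0],-1]
    - [[0,0,-0.8],[0,0,0],-1]
    - [[0,0,-0.8],[0,0,0],-1]
    - [[0,0,-0.8],[0,0,0],-1]
    - [[0,0,-0.8],[0,0,0],-1]
    - [[0,0,-0.5],[0,0,0.55],-1]
    - [[0,0,-0.2],[0,0,0.55],-1]
    - [[0,0,0],[0,0,0],-1]
  squeeze: 30

```text
time_s: 4.7
ee_pos: [0.5237, -0.1556, 0.1915]
eef_rot: [3.141, -0.002, 0.22]
force: [-0.1, -0.1, -3.1]
grip_width: 0.0599
grip_force: 30.0
```

```bash
python3 - <<'E'
from plan import *
plan(.5813,.1036,.15,.220)
E
```

```text
t 4.7 ee [ 0.5237 -0.1556  0.1915] [ 3.1406e+00 -1.6000e-03  2.1960e-01] w 0.0599 F [-0.1 -0.1 -3.1] q [-0.36  0.3   1.55  0.    1.29  1.  ]
turn units total [ 0.01 -0.01 -0.  ] | shift in new tool axes [ 3.758 -8.013  1.384] in old [ 3.753 -8.016  1.383]
```

Call:
send_rows:
  motion:
    - [[0.2,-0.4,0],[0,0,0],-1]
    - [[0.37,-0.8,0],[0,0,0],-1]
    - [[0.37,-0.8,0],[0,0,0],-1]
    - [[0.37,-0.8,0],[0,0,0],-1]
    - [[0.37,-0.8,0],[0,0,0],-1]
    - [[0.37,-0.8,0],[0,0,0],-1]
    - [[0.37,-0.8,0],[0,0,0],-1]
    - [[0.37,-0.8,0],[0,0,0],-1]
    - [[0.37,-0.8,0],[0,0,0],-1]
    - [[0.37,-0.8,0],[0,0,0],-1]
    - [[0.2,-0.4,0],[0,0,0],-1]
    - [[0,0,0],[0,0,0],-1]

```text
time_s: 5.9
ee_pos: [0.58, 0.1047, 0.1893]
eef_rot: [-3.141, 0.001, 0.224]
force: [0.5, -0.5, -4.8]
grip_width: 0.0597
grip_force: 30.0
```

Call:
send_rows:
  motion:
    - [[0,0,0.5],[0,0,0],-1]
    - [[0,0,0.5],[0,0,0],-1]
    - [[0,0,0.3],[0,0,0],-1]
    - [[0,0,0],[0,0,0],-1]
    - [[0,0,0],[0,0,0],-1]

```text
time_s: 6.4
ee_pos: [0.5804, 0.1027, 0.1513]
eef_rot: [3.142, -0.0, 0.22]
force: [0.3, 0.0, -3.6]
grip_width: 0.0599
grip_force: 30.0
```

```bash
python3 - <<'E'
from plan import *
plan(.5813,.1036,.128,.220)
s=snap('scene','scene2'); b=cv2.imread('pics/scene2.png')[190:310,310:470]
cv2.imwrite('pics/c3.png',cv2.resize(b,(800,600),interpolation=2))
E
```

```text
t 6.4 ee [0.5804 0.1027 0.1513] [ 3.1415e+00 -3.0000e-04  2.2030e-01] w 0.0599 F [ 0.3  0.  -3.6] q [ 0.11  0.43  1.47 -0.    1.24  1.46]
turn units total [ 0. -0.  0.] | shift in new tool axes [ 0.035 -0.024  0.778] in old [ 0.035 -0.024  0.778]
```

View pics/c3.png

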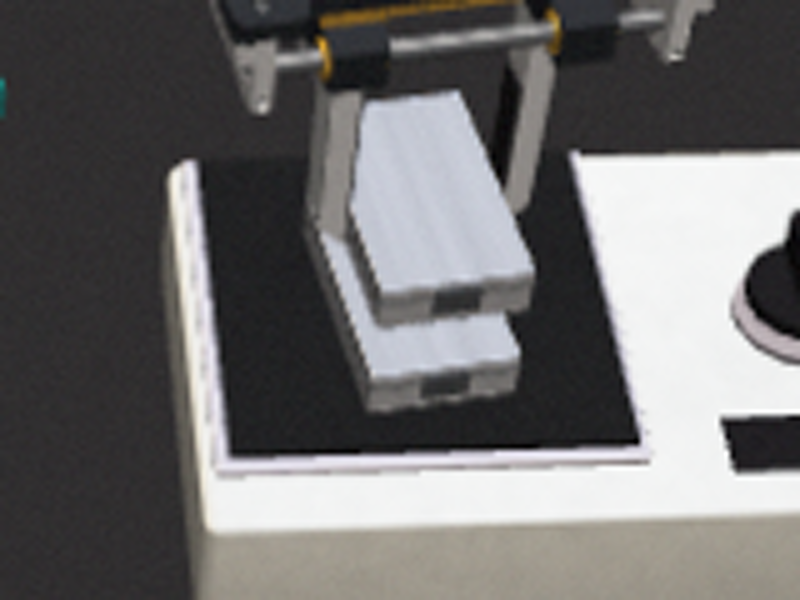

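Call:
send_rows:
  motion:
    - [[0.03,-0.03,0.3],[0,0,0],-1]
    - [[0,0,0.3],[0,0,0],-1]
    - [[0,0,0.07],[0,0,0],-1]
    - [[0,0,0],[0,0,0],-1]
    - [[0,0,0],[0,0,0],-1]

```text
time_s: 6.95
ee_pos: [0.5811, 0.1042, 0.1309]
eef_rot: [3.142, -0.0, 0.221]
force: [1.1, -0.5, -4.0]
grip_width: 0.0596
grip_force: 30.0
```

```bash
python3 - <<'E'
from plan import *
from fit import box
plan(.5813,.1036,.128,.220)
s=snap('scene','scene3'); b=cv2.imread('pics/scene3.png')[200:290,340:460]
b=cv2.resize(b,(800,600),interpolation=cv2.INTER_CUBIC)
# overlay expected base silhouette & held box, scene-fit pose
o=get_obs(); dz=o['ee_pos'][2]-.0042
for P,col in((box((.5818,.1046,.2208),.1),(0,255,0)),(box((o['ee_pos'][0]+.0005,o['ee_pos'][1]+.001,o['eef_rot'][2]),dz),(0,0,255))):
    q=(proj(s,P)-[340,200]+.5)*800/120-.5
    for i,j in((4,5),(5,7),(7,6),(6,4),(6,2),(7,3),(2,3)): cv2.line(b,tuple(int(x) for x in q[i]),tuple(int(x) for x in q[j]),col,1)
cv2.imwrite('pics/c4.png',b)
E
```

```text
t 6.95 ee [0.5811 0.1042 0.1309] [ 3.1416e+00 -2.0000e-04  2.2060e-01] w 0.0596 F [ 1.1 -0.5 -4. ] q [0.12 0.46 1.49 0.   1.2  1.47]
turn units total [ 0.   -0.    0.01] | shift in new tool axes [0.004 0.02  0.095] in old [0.004 0.02  0.095]
```

View pics/c4.png

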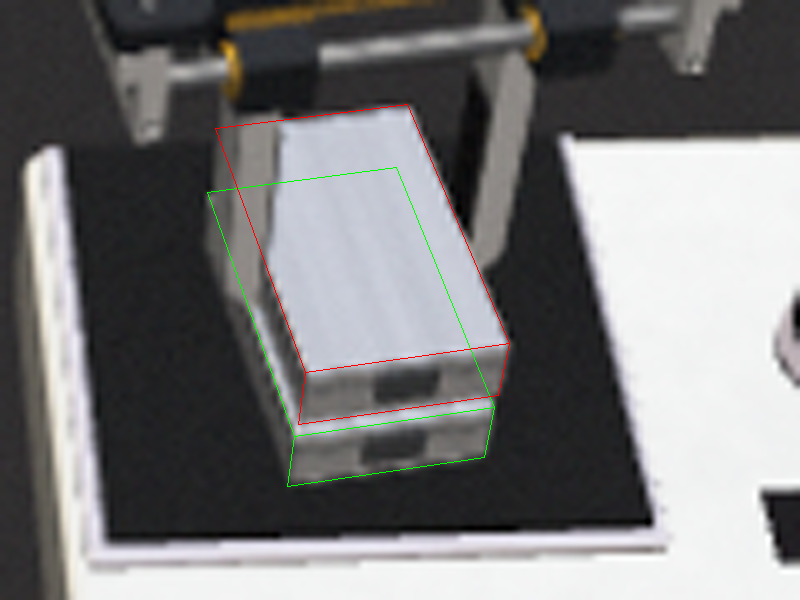

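Call:
send_rows:
  motion:
    - [[0,0.01,0.05],[0,0,0],-1]
    - [[0,0,0.03],[0,0,0],-1]
    - [[0,0,0.02],[0,0,0],-1]
    - [[0,0,0.02],[0,0,0],-1]
    - [[0,0,0],[0,0,0],-1]
    - [[0,0,0],[0,0,0],-1]

```text
time_s: 7.6
ee_pos: [0.581, 0.1038, 0.1272]
eef_rot: [-3.142, -0.0, 0.221]
force: [-0.1, 0.1, -2.7]
grip_width: 0.0599
grip_force: 30.0
```

Call:
send_rows:
  motion:
    - [[0,0,0.02],[0,0,0],-1]
    - [[0,0,0.02],[0,0,0],-1]
    - [[0,0,0],[0,0,0],-1]
    - [[0,0,0],[0,0,0],-1]

```text
time_s: 8.0
ee_pos: [0.5811, 0.1038, 0.1262]
eef_rot: [3.142, -0.0, 0.221]
force: [-1.4, -0.2, 0.8]
grip_width: 0.0595
grip_force: 30.0
```

Call:
send_rows:
  motion:
    - [[0,0,0.02],[0,0,0],-1]
    - [[0,0,0],[0,0,0],-1]
    - [[0,0,0],[0,0,0],-1]

```text
time_s: 8.3
ee_pos: [0.5811, 0.1038, 0.1261]
eef_rot: [3.141, -0.001, 0.221]
force: [-4.4, -0.4, 7.1]
grip_width: 0.0597
grip_force: 30.0
```

Contact is confirmed at 7 N, so I ease the grip and open.

Call:
send_rows:
  motion:
    - [[0,0,-0.01],[0,0,0],0.2]
    - [[0,0,0],[0,0,0],0.27]
    - [[0,0,0],[0,0,0],0.3]
    - [[0,0,0],[0,0,0],0.35]
    - [[0,0,0],[0,0,0],0.45]
    - [[0,0,0],[0,0,0],0.6]
    - [[0,0,0],[0,0,0],0.8]
    - [[0,0,-0.3],[0,0,0],0.8]
    - [[0,0,-0.8],[0,0,0],1]
    - [[0,0,-0.8],[0,0,0],1]
    - [[0,0,-0.8],[0,0,0],1]
  squeeze: 5

```text
time_s: 9.4
ee_pos: [0.581, 0.1038, 0.2083]
eef_rot: [3.142, -0.001, 0.221]
force: [0.8, -0.2, 0.2]
grip_width: 0.0943
grip_force: 0.0
```

```bash
python3 - <<'E'
from edge import *
from plan import *
s=snap('scene','scene4')
plan(.479,-.349,.2,-.172)
# lid of the new top box (upper 4 edges only matter); stack as one 44 mm tall box
import fit
print(efit([s],.122,(.5815,.1048,.2206)))
b0=fit.box
import edge
edge.box=lambda p,z:b0(p,z,H=.044)
print(efit([s],.1,(.5815,.1048,.2206)))
E
```

```text
t 9.45 ee [0.5823 0.104  0.2127] [ 3.141  -0.0061  0.2206] w 0.0939 F [0.3 0.2 3.1] q [0.11 0.38 1.39 0.   1.36 1.47]
turn units total [-0.   -0.05  3.27] | shift in new tool axes [-0.807 15.466  0.423] in old [-6.665 13.981  0.391]
(array([0.58378728, 0.10536307, 0.21824876]), np.float64(0.4614969412027911), 77)
(array([0.58153472, 0.10599143, 0.18483469]), np.float64(0.26474476390489243), 145)
```

Call:
send_rows:
  motion:
    - [[0,0,0],[0,0,0.82],1]
    - [[0,0,0],[0,0,0.82],1]
    - [[0,0,0],[0,0,0.82],1]
    - [[0,0,0],[0,0,0.81],1]
    - [[-0.05,0.9,0],[0,0,0],1]
    - [[-0.05,0.9,0],[0,0,0],1]
    - [[-0.05,0.9,0],[0,0,0],1]
    - [[-0.05,0.9,0],[0,0,0],1]
    - [[-0.05,0.9,0],[0,0,0],1]
    - [[-0.05,0.9,0],[0,0,0],1]
    - [[-0.05,0.9,0],[0,0,0],1]
    - [[-0.05,0.9,0],[0,0,0],1]

```text
time_s: 10.65
ee_pos: [0.532, -0.108, 0.2073]
eef_rot: [3.142, -0.001, -0.172]
force: [0.1, -0.5, -0.6]
grip_width: 0.0938
grip_force: 0.0
```

Call:
send_rows:
  motion:
    - [[-0.05,0.9,0],[0,0,0],1]
    - [[-0.05,0.9,0],[0,0,0],1]
    - [[-0.05,0.9,0.3],[0,0,0],1]
    - [[-0.05,0.9,0.5],[0,0,0],1]
    - [[-0.05,0.9,0.5],[0,0,0],1]
    - [[-0.05,0.9,0.5],[0,0,0],1]
    - [[-0.05,0.9,0.5],[0,0,0],1]
    - [[-0.1,0.9,0.5],[0,0,0],1]
    - [[-0.05,0.9,0.5],[0,0,0],1]
    - [[0,0,0],[0,0,0],1]
    - [[0,0,0],[0,0,0],1]

```text
time_s: 11.75
ee_pos: [0.4759, -0.3439, 0.1079]
eef_rot: [-3.141, 0.0, -0.173]
force: [-0.3, -0.4, 0.3]
grip_width: 0.0938
grip_force: 0.0
```

```bash
python3 - <<'E'
from edge import *
from plan import *
import edge,fit
plan(.4787,-.349,.004,-.172)
s=snap('scene','scene5'); t=snap('top','top5')
for nm,V in(('top',[t]),('scene',[s]),('both',[t,s])):
    edge.box=fit.box; print(nm,efit(V,.122,(.5815,.1040,.2206)))
    edge.box=lambda p,z:fit.box(p,z,H=.044); print(nm,'pile',efit(V,.1,(.5815,.1040,.2206)))
b=cv2.imread('pics/scene5.png')[200:290,340:460]; b=cv2.resize(b,(800,600),interpolation=cv2.INTER_CUBIC)
cv2.imwrite('pics/c5.png',b)
E
```

```text
t 11.75 ee [ 0.4759 -0.3439  0.1079] [-3.1414e+00  1.0000e-04 -1.7270e-01] w 0.0938 F [-0.3 -0.4  0.3] q [-0.69  0.48  1.52  0.    1.15  1.06]
turn units total [-0.    0.   -0.01] | shift in new tool axes [0.121 0.152 3.463] in old [0.121 0.153 3.463]
top (array([0.58091029, 0.10342377, 0.21539177]), np.float64(0.21379832112059655), 100)
top pile (array([0.58127666, 0.10466852, 0.21437746]), np.float64(0.2724971254614786), 100)
scene (array([0.58377116, 0.10533148, 0.21972   ]), np.float64(0.4631574276272638), 78)
scene pile (array([0.58149644, 0.10599915, 0.18490642]), np.float64(0.27905599194540165), 145)
both (array([0.58165555, 0.10379916, 0.22063277]), np.float64(0.3016557089030398), 196)
both pile (array([0.58134488, 0.10534662, 0.20105939]), np.float64(0.25839518223416913), 234)
```

View pics/c5.png

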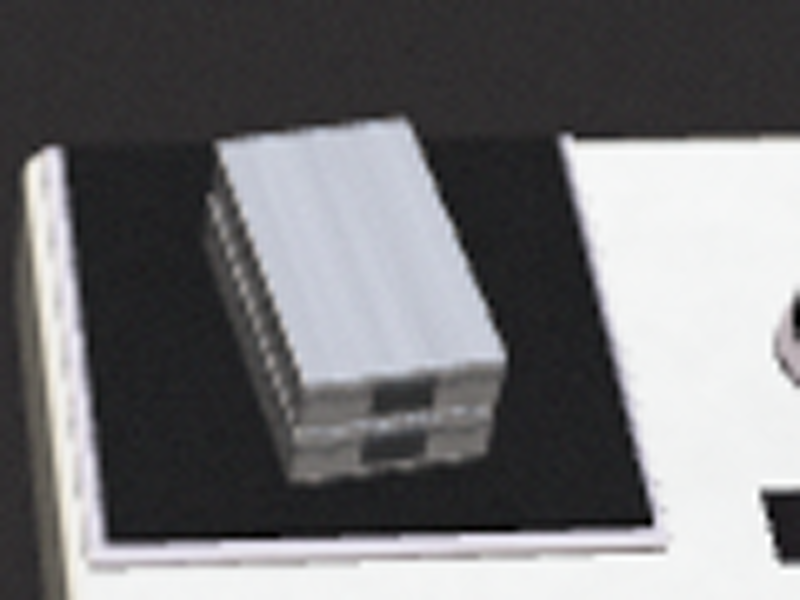

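The pile is flush: the top-view fit of the new lid (0.5809, 0.1034) matches the base's (0.5810, 0.1032). On to the handle box.

Call:
send_rows:
  motion:
    - [[0.12,0.15,0.6],[0,0,0],1]
    - [[0,0,0.7],[0,0,0],1]
    - [[0,0,0.7],[0,0,0],1]
    - [[0,0,0.7],[0,0,0],1]
    - [[0,0,0.5],[0,0,0],1]
    - [[0,0,0.24],[0,0,0],1]
    - [[0,0,0],[0,0,0],1]
  squeeze: 20

```text
time_s: 12.55
ee_pos: [0.4788, -0.3484, 0.0042]
eef_rot: [-3.141, 0.001, -0.171]
force: [-0.2, -0.1, -0.2]
grip_width: 0.0939
grip_force: 0.0
```

Call:
send_rows:
  motion:
    - [[0,0,0],[0,0,0],0.6]
    - [[0,0,0],[0,0,0],0.5]
    - [[0,0,0],[0,0,0],0.4]
    - [[0,0,0],[0,0,0],0.3]
    - [[0,0,0],[0,0,0],0.2]
    - [[0,0,0],[0,0,0],0]
    - [[0,0,0],[0,0,0],-1]
    - [[0,0,0],[0,0,0],-1]

```text
time_s: 13.35
ee_pos: [0.4789, -0.3488, 0.0048]
eef_rot: [-3.141, -0.0, -0.172]
force: [-0.7, 2.4, 4.6]
grip_width: 0.0596
grip_force: 20.0
```

```bash
python3 - <<'E'
from plan import *
plan(.4787,-.349,.004,-.172); s=load('scene0'); s1=snap('scene','scene6')
q=proj(s,[[.479+.047,-.349-.008,.015]])[0]; u,v=q.astype(int); print(u,v)
f=lambda c:c['pixels'].astype(np.float32).mean(2)[v-14:v+12,u-22:u+22].copy()
W=np.eye(2,3,dtype=np.float32); cc,W=cv2.findTransformECC(f(s),f(s1),W,cv2.MOTION_EUCLIDEAN); d=W@[22,14,1]-[22,14]; print(cc,d,W[1,0])
print((atz(s,[q+d],.02)-atz(s,[q],.02))*1000)
E
```

```text
t 13.35 ee [ 0.4789 -0.3488  0.0048] [-3.1415e+00 -2.0000e-04 -1.7180e-01] w 0.0596 F [-0.7  2.4  4.6] q [-0.69  0.62  1.56  0.    0.96  1.05]
turn units total [-0. -0.  0.] | shift in new tool axes [-0.004  0.009  0.025] in old [-0.004  0.009  0.025]
176 253
0.9980660158169836 [-0.74049117 -0.11765756] -0.0018481773
[[-0.27810158 -1.74037614  0.        ]]
```

Call:
send_rows:
  motion:
    - [[0,0,-0.2],[0,0,0],-1]
    - [[0,0,-0.5],[0,0,0],-1]
    - [[0,0,-0.8],[0,0,0],-1]
    - [[0,0,-0.8],[0,0,0],-1]
    - [[0,0,-0.8],[0,0,0],-1]
    - [[0,0,-0.8],[0,0,0],-1]
    - [[0,0,-0.8],[0,0,-0.55],-1]
    - [[0,0,-0.8],[0,0,-0.68],-1]
    - [[0,0,-0.6],[0,0,-0.68],-1]
    - [[0,0,-0.4],[0,0,-0.68],-1]
    - [[0,0,0],[0,0,-0.68],-1]
    - [[0,0,0],[0,0,0],-1]
  squeeze: 30

```text
time_s: 14.6
ee_pos: [0.4786, -0.3489, 0.2006]
eef_rot: [3.141, -0.001, 0.222]
force: [-0.2, -0.5, -4.1]
grip_width: 0.0598
grip_force: 30.0
```

```bash
python3 - <<'E'
from plan import *
plan(.5811,.1038,.165,.2206)
E
```

```text
t 14.6 ee [ 0.4786 -0.3489  0.2006] [ 3.1407e+00 -5.0000e-04  2.2190e-01] w 0.0598 F [-0.2 -0.5 -4.1] q [-0.69  0.4   1.4  -0.    1.34  0.66]
turn units total [ 0.01 -0.    0.01] | shift in new tool axes [  6.635 -13.976   1.186] in old [  6.652 -13.969   1.176]
```

Call:
send_rows:
  motion:
    - [[0.2,-0.42,0],[0,0,0],-1]
    - [[0.39,-0.82,0],[0,0,0],-1]
    - [[0.39,-0.82,0],[0,0,0],-1]
    - [[0.39,-0.82,0],[0,0,0],-1]
    - [[0.39,-0.82,0],[0,0,0],-1]
    - [[0.39,-0.82,0],[0,0,0],-1]
    - [[0.39,-0.82,0],[0,0,0],-1]
    - [[0.39,-0.82,0],[0,0,0],-1]
    - [[0.39,-0.82,0],[0,0,0],-1]
    - [[0.39,-0.82,0],[0,0,0],-1]
    - [[0.39,-0.82,0],[0,0,0],-1]
    - [[0.39,-0.82,0],[0,0,0],-1]

```text
time_s: 15.8
ee_pos: [0.5479, -0.041, 0.1994]
eef_rot: [-3.141, 0.0, 0.219]
force: [0.4, -1.1, -3.5]
grip_width: 0.0597
grip_force: 30.0
```

Call:
send_rows:
  motion:
    - [[0.39,-0.82,0],[0,0,0],-1]
    - [[0.39,-0.82,0],[0,0,0],-1]
    - [[0.39,-0.82,0],[0,0,0],-1]
    - [[0.39,-0.82,0],[0,0,0],-1]
    - [[0.39,-0.82,0],[0,0,0],-1]
    - [[0.2,-0.42,0],[0,0,0],-1]
    - [[0,0,0],[0,0,0],-1]
    - [[0,0,0.5],[0,0,0],-1]
    - [[0,0,0.6],[0,0,0],-1]
    - [[0,0,0.3],[0,0,0],-1]
    - [[0,0,0],[0,0,0],-1]
    - [[0,0,0],[0,0,0],-1]

```text
time_s: 17.0
ee_pos: [0.5816, 0.103, 0.1581]
eef_rot: [3.142, -0.001, 0.22]
force: [0.0, -0.7, -2.6]
grip_width: 0.0597
grip_force: 30.0
```

```bash
python3 - <<'E'
from plan import *
from fit import box
plan(.5811,.1038,.153,.2206)
s=snap('scene','scene7'); b=cv2.imread('pics/scene7.png')[185:275,340:460]
b=cv2.resize(b,(800,600),interpolation=cv2.INTER_CUBIC)
o=get_obs(); dz=o['ee_pos'][2]-.0048
for P,col in((box((.5816,.1048,.2206),.122),(0,255,0)),(box((o['ee_pos'][0]+.0005,o['ee_pos'][1]+.001,o['eef_rot'][2]),dz),(0,0,255))):
    q=(proj(s,P)-[340,185]+.5)*800/120-.5
    for i,j in((4,5),(5,7),(7,6),(6,4),(6,2),(7,3),(2,3)): cv2.line(b,tuple(int(x) for x in q[i]),tuple(int(x) for x in q[j]),col,1)
cv2.imwrite('pics/c6.png',b)
E
```

```text
t 17.0 ee [0.5816 0.103  0.1581] [ 3.1415e+00 -6.0000e-04  2.1980e-01] w 0.0597 F [ 0.  -0.7 -2.6] q [ 0.11  0.43  1.46 -0.    1.25  1.46]
turn units total [ 0.   -0.   -0.01] | shift in new tool axes [-0.012 -0.029  0.171] in old [-0.012 -0.029  0.171]
```

View pics/c6.png

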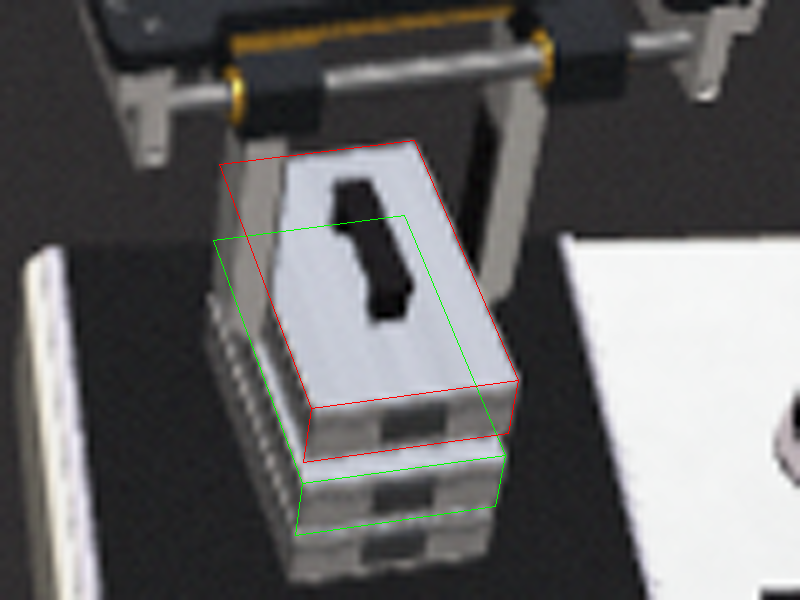

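Call:
send_rows:
  motion:
    - [[-0.01,-0.03,0.1],[0,0,0],-1]
    - [[0,0,0.08],[0,0,0],-1]
    - [[0,0,0.04],[0,0,0],-1]
    - [[0,0,0.02],[0,0,0],-1]
    - [[0,0,0],[0,0,0],-1]
    - [[0,0,0],[0,0,0],-1]

```text
time_s: 17.65
ee_pos: [0.581, 0.1042, 0.1503]
eef_rot: [3.142, -0.0, 0.221]
force: [-0.2, -0.3, -3.4]
grip_width: 0.06
grip_force: 30.0
```

Call:
send_rows:
  motion:
    - [[0,0.01,0.02],[0,0,0],-1]
    - [[0,0,0.015],[0,0,0],-1]
    - [[0,0,0],[0,0,0],-1]
    - [[0,0,0],[0,0,0],-1]

```text
time_s: 18.05
ee_pos: [0.581, 0.1039, 0.1492]
eef_rot: [-3.142, 0.0, 0.221]
force: [0.7, -0.0, -2.7]
grip_width: 0.0596
grip_force: 30.0
```

Call:
send_rows:
  motion:
    - [[0,0,0.02],[0,0,0],-1]
    - [[0,0,0.01],[0,0,0],-1]
    - [[0,0,0],[0,0,0],-1]
    - [[0,0,0],[0,0,0],-1]

```text
time_s: 18.45
ee_pos: [0.5811, 0.1039, 0.1487]
eef_rot: [3.142, -0.0, 0.221]
force: [-3.2, -1.1, 3.2]
grip_width: 0.0598
grip_force: 30.0
```

Call:
send_rows:
  motion:
    - [[0,0,0],[0,0,0],0.2]
    - [[0,0,0],[0,0,0],0.27]
    - [[0,0,0],[0,0,0],0.3]
    - [[0,0,0],[0,0,0],0.35]
    - [[0,0,0],[0,0,0],0.45]
    - [[0,0,0],[0,0,0],0.6]
    - [[0,0,0],[0,0,0],0.8]
    - [[0,0,-0.3],[0,0,0],0.8]
    - [[0,0,-0.8],[0,0,0],1]
    - [[0,0,-0.8],[0,0,0],1]
    - [[0,0,-0.8],[0,0,0],1]
    - [[0,0,-0.8],[0,0,0],1]
  squeeze: 5

```text
time_s: 19.65
ee_pos: [0.581, 0.1039, 0.2551]
eef_rot: [3.142, -0.001, 0.221]
force: [0.3, -0.4, 0.8]
grip_width: 0.0939
grip_force: 0.0
```

Call:
send_rows:
  motion:
    - [[0,0,0],[0,0,-1],1]
    - [[0,0,0],[0,0,-1],1]
    - [[0,0,0],[0,0,-1],1]
    - [[0,0,0],[0,0,-1],1]
    - [[0,0,0],[0,0,-1],1]
    - [[0,0,0],[0,0,-1],1]
    - [[0,0,0],[0,0,-1],1]
    - [[0,0,0],[0,0,-1],1]
    - [[0,0,0],[0,0,-1],1]
    - [[0,0,0],[0,0,-1],1]
    - [[0,0,0],[0,0,-1],1]
    - [[0,0,0],[0,0,-1],1]

```text
time_s: 20.85
ee_pos: [0.5811, 0.1039, 0.2541]
eef_rot: [3.141, -0.0, 1.666]
force: [0.2, -0.6, 0.9]
grip_width: 0.0939
grip_force: 0.0
```

Call:
send_rows:
  motion:
    - [[0,0,0],[0,0,-1],1]
    - [[0,0,0],[0,0,-1],1]
    - [[0,0,0],[0,0,-1],1]
    - [[0,0,0],[0,0,-1],1]
    - [[0,0,0],[0,0,-1],1]
    - [[0,0,0],[0,0,-1],1]
    - [[0,0,0],[0,0,-1],1]
    - [[0,0,0],[0,0,-1],1]
    - [[0,0,0],[0,0,-1],1]
    - [[0,0,0],[0,0,-1],1]
    - [[0,0,0],[0,0,-1],1]
    - [[0,0,0],[0,0,-1],1]

```text
time_s: 22.05
ee_pos: [0.5811, 0.1039, 0.2541]
eef_rot: [3.141, 0.001, 3.106]
force: [-0.1, 0.1, 0.5]
grip_width: 0.094
grip_force: 0.0
```

```bash
python3 - <<'E'
from plan import *
# knob disc centre: top0 and scene0 crops
t,s=load('top0'),load('scene0')
for c,(u,v),n in((t,(172,240),'t'),(s,(470,248),'s')):
    g=c['pixels'].max(2).astype(np.uint8)[v-22:v+22,u-22:u+22]
    m=(g<95).astype(np.uint8); m=cv2.morphologyEx(m,cv2.MORPH_OPEN,np.ones((3,3)))
    k,l,st,ce=cv2.connectedComponentsWithStats(m); i=l[22,22] or 1+st[1:,4].argmax(); cs=max(cv2.findContours((l==i).astype(np.uint8),0,1)[0],key=len)
    e=cv2.fitEllipse(cv2.convexHull(cs)); uv=np.array(e[0])+[u-22,v-22]; print(n,uv,e[1],atz(c,[uv],.099))
a=cv2.resize(cv2.imread('pics/top0.png')[215:265,147:197],(400,400),interpolation=2); b=cv2.resize(cv2.imread('pics/scene0.png')[223:273,445:495],(400,400),interpolation=2)
cv2.imwrite('pics/c7.png',np.hstack([a,b]))
plan(.5585,.2655,.16,np.pi+.077)
E
```

```text
t [171.11233139 239.91344833] (20.62531852722168, 21.021373748779297) [[0.55910015 0.26719686 0.099     ]]
s [470.44003868 246.35160637] (22.12993621826172, 25.354780197143555) [[0.5597043  0.27072452 0.099     ]]
t 22.05 ee [0.5811 0.1039 0.2541] [3.1415e+00 6.0000e-04 3.1055e+00] w 0.094 F [-0.1  0.1  0.5] q [ 0.11  0.36  1.33  0.    1.45 -1.42]
turn units total [ 0.    0.01 -0.94] | shift in new tool axes [0.336 5.428 3.136] in old [0.948 5.355 3.136]
```

View pics/c7.png

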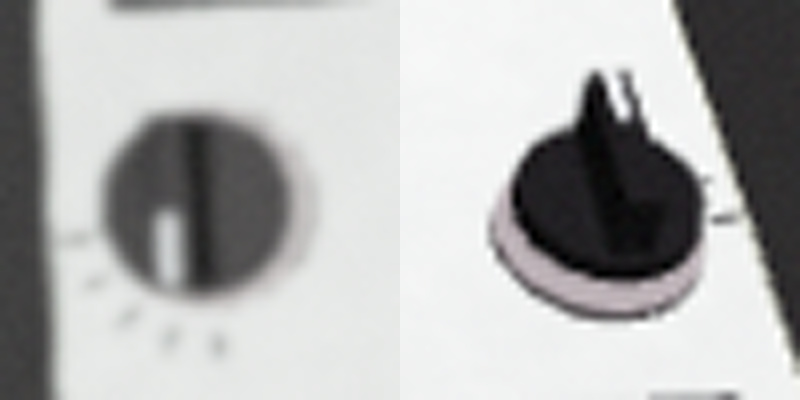

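Call:
send_rows:
  motion:
    - [[0,0,0],[0,0,-0.94],1]
    - [[0.05,0.8,0],[0,0,0],1]
    - [[0.05,0.8,0],[0,0,0],1]
    - [[0.05,0.8,0],[0,0,0],1]
    - [[0.05,0.8,0],[0,0,0],1]
    - [[0.05,0.8,0],[0,0,0],0.5]
    - [[0.05,0.8,0.4],[0,0,0],0]
    - [[0.03,0.72,0.8],[0,0,0],0]
    - [[0,0,0.8],[0,0,0],0]
    - [[0,0,0.8],[0,0,0],0]
    - [[0,0,0.4],[0,0,0],0]
    - [[0,0,0],[0,0,0],0]

```text
time_s: 23.25
ee_pos: [0.5589, 0.2681, 0.1564]
eef_rot: [-3.141, -0.002, -3.07]
force: [0.0, 0.5, 0.5]
grip_width: 0.0473
grip_force: 0.0
```

```bash
python3 - <<'E'
from edge import *
from plan import *
import edge,fit
plan(.5585,.2683,.104,np.pi+.077)
t=snap('top','top8'); s=snap('scene','scene8')
print(efit([t],.144,(.5811,.1035,.2206)))
a=cv2.resize(cv2.imread('pics/top8.png')[190:270,140:300],(800,400),interpolation=2); b=cv2.imread('pics/scene8.png')
cv2.imwrite('pics/c8.png',cv2.resize(b[170:290,340:500],(800,600),interpolation=2))
E
```

```text
t 23.25 ee [0.5589 0.2681 0.1564] [-3.1409e+00 -2.0000e-03 -3.0699e+00] w 0.0473 F [0.  0.5 0.5] q [ 0.39  0.5   1.36  0.    1.28 -1.25]
turn units total [-0.01 -0.02 -0.04] | shift in new tool axes [0.013 0.007 1.746] in old [0.009 0.008 1.746]
(array([0.58111757, 0.10435477, 0.21904997]), np.float64(0.2703711021454422), 100)
```

View pics/c8.png

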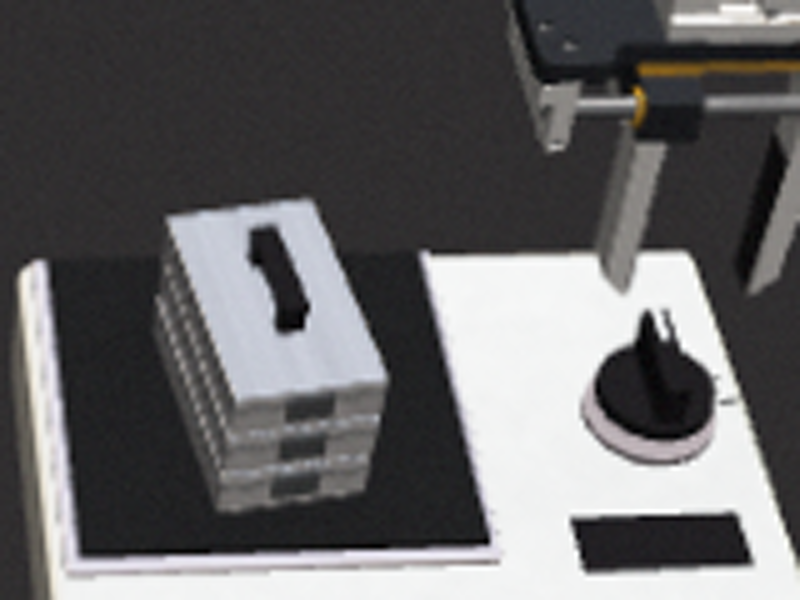

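The three-box pile is square and flush, and the fingers straddle the knob bar. I descend and grip it lightly.

Call:
send_rows:
  motion:
    - [[0,0,0.5],[0,0,0],0]
    - [[0,0,0.5],[0,0,0],0]
    - [[0,0,0.45],[0,0,0],0]
    - [[0,0,0.25],[0,0,0],0]
    - [[0,0,0],[0,0,0],0]
    - [[0,0,0],[0,0,0],-0.2]
    - [[0,0,0],[0,0,0],-0.4]
    - [[0,0,0],[0,0,0],-0.55]
    - [[0,0,0],[0,0,0],-0.65]
    - [[0,0,0],[0,0,0],-0.75]
    - [[0,0,0],[0,0,0],-1]
    - [[0,0,0],[0,0,0],-1]
  squeeze: 10

```text
time_s: 24.55
ee_pos: [0.5593, 0.2699, 0.1067]
eef_rot: [3.139, 0.001, -3.069]
force: [-0.0, 10.4, -0.6]
grip_width: 0.0122
grip_force: 10.0
```

```bash
python3 - <<'E'
from plan import *
plan(.5585,.2683,.104,np.pi+.077)
E
```

```text
t 24.55 ee [0.5593 0.2699 0.1067] [ 3.1390e+00  1.0000e-03 -3.0692e+00] w 0.0122 F [-0.  10.4 -0.6] q [ 0.39  0.55  1.41  0.    1.18 -1.25]
turn units total [ 0.02  0.01 -0.04] | shift in new tool axes [ 0.029 -0.051  0.089] in old [ 0.029 -0.052  0.088]
```

Call:
send_rows:
  motion:
    - [[0,0.06,0],[0,0,0],-1]
    - [[0,0,0.04],[0,0,0],-1]
    - [[0,0,0],[0,0,0],-1]

```text
time_s: 24.85
ee_pos: [0.5592, 0.2702, 0.1051]
eef_rot: [3.141, 0.0, -3.07]
force: [0.2, -0.0, 1.6]
grip_width: 0.0121
grip_force: 10.0
```

Call:
send_rows:
  motion:
    - [[0,0,0],[0,0,0],-1]
    - [[0,0,0.06],[0,0,0],-1]
    - [[0,0,0.06],[0,0,0],-1]
    - [[0,0,0.06],[0,0,0],-1]
    - [[0,0,0.05],[0,0,0],-1]
    - [[0,0,0],[0,0,0],-1]
    - [[0,0,0],[0,0,0],-1]
  squeeze: 35

```text
time_s: 25.55
ee_pos: [0.5595, 0.2703, 0.1004]
eef_rot: [3.141, 0.002, -3.07]
force: [-8.2, -4.1, 22.8]
grip_width: 0.0117
grip_force: 35.0
```

Call:
send_rows:
  motion:
    - [[0.02,0,0],[0,0,0.5],-1]
    - [[0,0,0],[0,0,0.8],-1]
    - [[0,0,0],[0,0,0.8],-1]
    - [[0,0,0],[0,0,0.8],-1]

```text
time_s: 25.95
ee_pos: [0.5594, 0.2709, 0.1005]
eef_rot: [3.139, 0.003, 2.862]
force: [-3.4, 2.4, 18.6]
grip_width: 0.0117
grip_force: 35.0
```

Turning well, with the knob still pressed (18.6 N).

Call:
send_rows:
  motion:
    - [[0,0,0],[0,0,0.9],-1]
    - [[0,0,0],[0,0,0.9],-1]
    - [[0,0,0],[0,0,0.9],-1]
    - [[0,0,0],[0,0,0.9],-1]
    - [[0,0,0],[0,0,0.9],-1]
    - [[0,0,0],[0,0,0.9],-1]
    - [[0,0,0],[0,0,0.9],-1]
    - [[0,0,0],[0,0,0.9],-1]
    - [[0,0,0],[0,0,0.9],-1]
    - [[0,0,0],[0,0,0.5],-1]
    - [[0,0,0],[0,0,0],-1]
    - [[0,0,0],[0,0,0],-1]

```text
time_s: 27.15
ee_pos: [0.5606, 0.2721, 0.1006]
eef_rot: [3.134, -0.003, 1.833]
force: [6.3, 11.1, 11.7]
grip_width: 0.0117
grip_force: 35.0
```

```bash
python3 - <<'E'
from plan import *
plan(.5585,.2683,.104,np.pi+.077-1.4); print(get_obs()['moment'])
E
```

```text
t 27.15 ee [0.5606 0.2721 0.1006] [ 3.1337e+00 -2.7000e-03  1.8335e+00] w 0.0117 F [ 6.3 11.1 11.7] q [0.39 0.55 1.41 0.   1.17 0.13]
turn units total [ 0.07 -0.02  0.12] | shift in new tool axes [-0.106 -0.1   -0.114] in old [-0.104 -0.1   -0.115]
[ 2.05129942 -1.41760216 -0.01938991]
```

Call:
send_rows:
  motion:
    - [[0.06,0.05,0],[0,0,0.3],-1]
    - [[0,0,0],[0,0,0.3],-1]
    - [[0,0,0],[0,0,0.2],-1]
    - [[0,0,0],[0,0,0],-1]
    - [[0,0,0],[0,0,0],-1]

```text
time_s: 27.65
ee_pos: [0.5609, 0.2725, 0.1005]
eef_rot: [3.137, -0.0, 1.738]
force: [-0.8, -1.5, 17.5]
grip_width: 0.012
grip_force: 35.9
```

```bash
python3 - <<'E'
from plan import *
plan(.5585,.2683,.104,np.pi+.077-1.4); print(get_obs()['moment'])
E
```

```text
t 27.65 ee [0.5609 0.2725 0.1005] [ 3.1371e+00 -4.0000e-04  1.7380e+00] w 0.012 F [-0.8 -1.5 17.5] q [ 0.39  0.56  1.41 -0.    1.17  0.23]
turn units total [ 0.04 -0.   -0.67] | shift in new tool axes [-0.117 -0.111 -0.118] in old [-0.126 -0.101 -0.118]
[-0.3039853  -0.07318123  0.56167703]
```

Call:
send_rows:
  motion:
    - [[0,0,-0.1],[0,0,0],-1]
    - [[0,0,-0.1],[0,0,0],-1]
    - [[0,0,-0.05],[0,0,0],-1]
    - [[0,0,0],[0,0,0],-0.7]
    - [[0,0,0],[0,0,0],-0.6]
    - [[0,0,0],[0,0,0],-0.4]
    - [[0,0,0],[0,0,0],0]
    - [[0,0,0],[0,0,0],0.2]
    - [[0,0,-0.3],[0,0,0],0.2]
    - [[0,0,-0.8],[0,0,0],0.2]
    - [[0,0,-0.8],[0,0,0],0.2]
    - [[0,0,-0.8],[0,0,0],0.2]
  squeeze: 10

```text
time_s: 28.85
ee_pos: [0.5595, 0.2722, 0.1884]
eef_rot: [3.141, -0.0, 1.737]
force: [-0.5, -0.1, -0.0]
grip_width: 0.0563
grip_force: 0.0
```

Call:
send_rows:
  motion:
    - [[0,0,-0.8],[0,0,0],0.2]
    - [[0,0,-0.8],[0,0,0],0.2]
    - [[-0.5,0,-0.5],[0,0,0],0.2]
    - [[0,-0.8,0],[0,0,0],0.2]
    - [[0,-0.8,0],[0,0,0],0.2]
    - [[0,-0.8,0],[0,0,0],0.2]
    - [[0,-0.8,0],[0,0,0],0.2]
    - [[0,0,0],[0,0,0],0.2]
    - [[0,0,0],[0,0,0],0.2]

```text
time_s: 29.75
ee_pos: [0.4677, 0.241, 0.2502]
eef_rot: [3.141, -0.0, 1.737]
force: [-0.2, -0.4, -0.5]
grip_width: 0.0562
grip_force: 0.0
```

```bash
python3 - <<'E'
from edge import *
from plan import *
plan(.5585,.2683,.104,0)
t=snap('top','top9'); s=snap('scene','scene9')
a=cv2.resize(cv2.imread('pics/scene9.png')[190:290,340:500],(800,500),interpolation=2)
cv2.imwrite('pics/c9.png',a)
E
```

```text
t 29.75 ee [0.4677 0.241  0.2502] [ 3.1408e+00 -1.0000e-04  1.7372e+00] w 0.0562 F [-0.2 -0.4 -0.5] q [ 0.41  0.21  1.52 -0.    1.4   0.24]
turn units total [ 0.000e+00 -1.000e-02  1.448e+01] | shift in new tool axes [ 3.027 -0.91   4.873] in old [0.396 3.132 4.875]
```

View pics/c9.png

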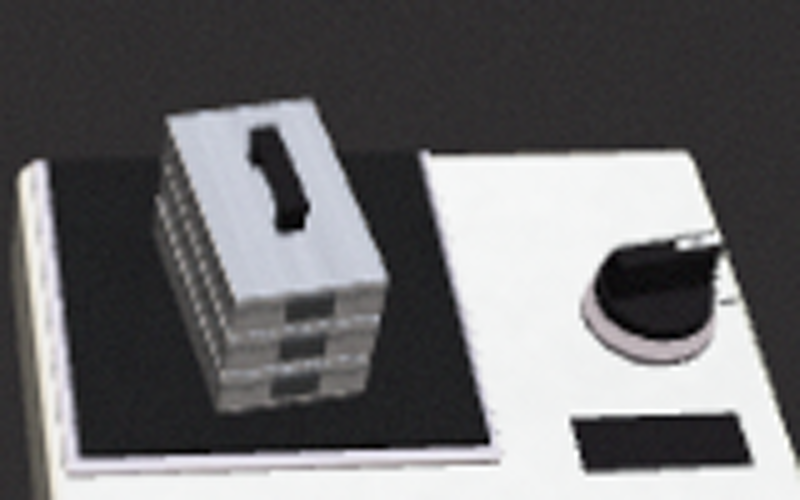

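The crop shows the pile unchanged at about (275,260). The knob is up again and turned to its stop, with its white mark at about (700,240). Handing in.

```bash
python3 -c "
from station import *
print(hand_in())"
```

```text
the job is handed in; nothing more can be done
None
```

The three-box pile is complete and looks flush, with the handle box on top; the timer knob was pushed down, turned clockwise to its stop and sprang back up, and the job is handed in at about 30 s (no verdict was returned).

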